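# Lay out the stacked tea tins on the turntable saucers

### The arm

A 6-joint arm with a two-finger parallel gripper is mounted at the origin on the work surface. World frame = base frame: x ahead of the robot, y to its left, z up, the work surface at z = 0. Lengths are in mm, angles in degrees, forces in N, time in s.
With the tool pointing down it reaches from about 350 to 850 mm from the base axis. Payload 8.1 kg.
Tool frame: the origin (TCP) lies midway between the tips of the shut fingers; the grasp point (between the pads) lies 19 mm behind it; x points along the fingers, y is the direction in which the jaws open and shut, and the axes are right-handed (so a half turn about x gives the same grasp; the last joint's range is limited). The gripper opens to 85 mm and grips with 20 to 120 N. Pads are 22 mm wide; open, the fingers measure 114 mm over their backs; the gripper's body (76 mm by 85 mm) begins 54 mm behind the grasp point. The pads swing forward as they close: fully open they stand 13 mm farther back than shut.
Start: joints at [71.196, 7.471, 85.268, -0, 87.261, -4.893], TCP at [144.23, 582.411, 231.292] pointing down, gripper open.
Joint ranges: [-169.43, 169.43], [-51.17, 129.36], [1.28, 143.12], [-76.62, 256.62], [0, 156.53], [-152.29, 152.29]. Speed limits (degrees/s): [136.94, 136.94, 159.86, 180, 180, 180].

### API

Orientations are given as [roll, pitch, yaw] about the fixed x, y, z axes, in that order (R = Rz(yaw) Ry(pitch) Rx(roll)).
In Python, from bench import r gives the robot as it stands.
- The arm moves only by the tool move_arm, never from a script. Its argument "deltas" is a list of rows, each a list of 2 entries, a list of its own where there are three numbers: the shift along the tool's x, y, z in mm, then the turn about the tool's x in degrees. A call has 1 to 12 rows; each row is the pose to reach, as a shift and turn from the pose measured when the call began, along the tool's axes at that moment; what a row does not reach only later rows make up. A row lasts 1/8 s, in which the tool goes at most 62.5 mm and 10.7 degrees, less where a joint would pass 70% of its speed; a pose out of reach is approached as far as the arm can. A call with a gripper value outside its range is refused whole. "jaw" is the opening, from -1 (shut) to 1 (fully open), set as the call begins (left out, the last holds). The fingers move at their own pace and stop on an object; "squeeze" is the grip in N (left out, the last holds). Time passes only in rows, so rows that repeat a pose let the fingers close. It gives the time, the measured TCP pose, the force and the opening at its end, in the units of the state.
- r.sense(): the state, without advancing time (a new reading comes with each control period).
- r.snapshot(name): name is "scene" or "side" or "wrist"; returns (picture, depth): 384x512x3 uint8, red, green, blue; 384x512 float32, mm along the optical axis (not along the pixel's ray), 0 where there is no reading.
- r.get_calibration(name): a dict with "fovy" (degrees; the focal length in pixels is half the picture's height over the tangent of half this angle, whatever the lens; pixels are square), "cx", "cy" (the principal point, pixels), "position" and "attitude" of the camera in the world; the wrist camera has in their place "tool_from_camera" (4x4, takes a point from camera to tool coordinates, whose origin is the TCP and whose axes are the tool frame's). Camera axes: x right, y down, z forward; pixel columns grow to the right and rows downward; lengths in mm; the calibration is good to about 2 mm. A picture is of the moment at which its call begins: read the wrist's pose just before it. get_calibration takes no time and is no camera call.
- r.hand_in(): hands the job in, once; it reports no verdict.
The state is a dict: "time": time; "joint_pos": joint angles; "qd": joint speeds; "joint_efforts": joint torques, N m; "tool_pos": TCP position; "tcp_rot": TCP orientation; "ft_force": force on the tool from outside, world axes, zero at the start; "wrist_torque": the same for the moment, N m; "finger_gap": finger opening in mm.
Only numpy, scipy, OpenCV 4.12 (cv2) and the standard library are available. Lean on these libraries where they do the work, as an engineer would, in place of code of your own. Each camera call takes 0.05 s, during which the arm holds its last target. There are 200 camera calls.

### The job

The four lidded steel tins stand stacked on the enamel tray; lay them out on the turntable for tea. Take the stack apart and set each tin upright in the middle of its own saucer, the biggest tin on the biggest saucer and so on down to the smallest tin on the smallest saucer, with the saucers staying flat on the turntable. Set the tins down without dropping or tipping any over, and leave the sugar bowl and the carrier of tea glasses where they are.

Things in the scene. Friction and masses are not known exactly. Their poses are not given: they have to be found in the camera images.
- tin_large_center (a point): The biggest of four round lidded stainless tins: a plain upright closed cylinder 66 mm in diameter and 64 mm tall, flat top and bottom, about 240 g. At the start it is at the bottom of the stack, standing on the round enamel tray; the tins only rest on one another. The point is the tin's centre, half-way up; z runs along the tin's axis, up.
- tin_medium_center (a point): The second biggest of four round lidded stainless tins: a plain upright closed cylinder 54 mm in diameter and 54 mm tall, flat top and bottom, about 150 g. At the start it is second from the bottom of the stack, on the biggest tin; the tins only rest on one another. The point is the tin's centre, half-way up; z runs along the tin's axis, up.
- tin_small_center (a point): The third biggest of four round lidded stainless tins: a plain upright closed cylinder 44 mm in diameter and 46 mm tall, flat top and bottom, about 100 g. At the start it is third from the bottom, on the second biggest tin; the tins only rest on one another. The point is the tin's centre, half-way up; z runs along the tin's axis, up.
- tin_mini_center (a point): The smallest of four round lidded stainless tins: a plain upright closed cylinder 36 mm in diameter and 40 mm tall, flat top and bottom, about 65 g. At the start it is on top of the stack; the tins only rest on one another. The point is the tin's centre, half-way up; z runs along the tin's axis, up.
- saucer_large: The biggest of four loose round white porcelain saucers lying on the round wooden turntable (330 mm across, its top 30 mm above the counter; it turns on its foot if pushed sideways, and the saucers ride with it). 116 mm across the rim, 12 mm high, with a flat well 94 mm across whose floor is 5 mm above the saucer's underside. Its origin is the centre of its underside; z points up.
- saucer_medium: The second biggest of four loose round white porcelain saucers lying on the round wooden turntable (330 mm across, its top 30 mm above the counter; it turns on its foot if pushed sideways, and the saucers ride with it). 102 mm across the rim, 12 mm high, with a flat well 80 mm across whose floor is 5 mm above the saucer's underside. Its origin is the centre of its underside; z points up.
- saucer_small: The third biggest of four loose round white porcelain saucers lying on the round wooden turntable (330 mm across, its top 30 mm above the counter; it turns on its foot if pushed sideways, and the saucers ride with it). 88 mm across the rim, 12 mm high, with a flat well 66 mm across whose floor is 5 mm above the saucer's underside. Its origin is the centre of its underside; z points up.
- saucer_mini: The smallest of four loose round white porcelain saucers lying on the round wooden turntable (330 mm across, its top 30 mm above the counter; it turns on its foot if pushed sideways, and the saucers ride with it). 74 mm across the rim, 12 mm high, with a flat well 52 mm across whose floor is 5 mm above the saucer's underside. Its origin is the centre of its underside; z points up.
- sugar_bowl_center (a point): Bystander, to be left alone: a round glass sugar bowl with a steel screw lid, 92 mm across and 86 mm tall, standing on the counter between tray and turntable, on the robot's side. The point is at its middle, 43 mm up; z points up.
- glass_carrier_center (a point): Bystander, to be left alone: a low steel wire carrier, 206 mm long (its x axis) and 76 mm wide, holding three tea glasses in steel holders, 92 mm tall, handles reaching 49 mm out towards its +y; it stands on the counter between tray and turntable, on the far side. The point is at its middle, 45 mm up; z points up.
Things that resemble listed ones, but are neither listed nor needed, are in the scene too. What is shaped like the part that bears tin_medium_center but pink or purple is not meant.

How it is judged (in metres and radians):
At the end, for the whole second after the job is handed in: Each tin stands upright (within about 3 degrees) on the floor of the saucer of its own size rank, its centre within 10 mm of the saucer's centre; every saucer lies flat on the turntable; tins and saucers are released and at rest (horizontal distance between tin_large_center and saucer_large below 0.01 m and z of tin_large_center in the frame of saucer_large between 0.033 and 0.041 m and angle between each of tin_large_center, saucer_large, tin_medium_center, saucer_medium, tin_small_center, saucer_small, tin_mini_center, saucer_mini's own z axis and vertical below 0.06 rad and height (world z) of saucer_large between 0.025 and 0.035 m and linear speed of each of tin_large, saucer_large, tin_medium, saucer_medium, tin_small, saucer_small, tin_mini, saucer_mini below 0.02 m/s and angular speed of each of tin_large, tin_medium, tin_small, tin_mini below 0.2 rad/s and horizontal distance between tin_medium_center and saucer_medium below 0.01 m and z of tin_medium_center in the frame of saucer_medium between 0.028 and 0.036 m and height (world z) of saucer_medium between 0.025 and 0.035 m and horizontal distance between tin_small_center and saucer_small below 0.01 m and z of tin_small_center in the frame of saucer_small between 0.024 and 0.032 m and height (world z) of saucer_small between 0.025 and 0.035 m and horizontal distance between tin_mini_center and saucer_mini below 0.01 m and z of tin_mini_center in the frame of saucer_mini between 0.021 and 0.029 m and height (world z) of saucer_mini between 0.025 and 0.035 m); the robot touches nothing.
It fails at once if a tin is let fall (over 0.5 m/s, about 13 mm of free fall, with no finger on it) ((linear speed of tin_large above 0.5 m/s and contact force between the fingers and tin_large below 0.05 N) or (linear speed of tin_medium above 0.5 m/s and contact force between the fingers and tin_medium below 0.05 N) or (linear speed of tin_small above 0.5 m/s and contact force between the fingers and tin_small below 0.05 N) or (linear speed of tin_mini above 0.5 m/s and contact force between the fingers and tin_mini below 0.05 N)).
It fails at once if a tin is tipped over (more than 40 degrees) (angle between any of tin_large_center, tin_medium_center, tin_small_center, tin_mini_center's own z axis and vertical above 0.7 rad).
It fails at once if the sugar bowl is shifted by more than 15 mm or tipped (distance of sugar_bowl_center from where it was at the start of the episode above 0.015 m or angle between sugar_bowl_center's own z axis and vertical above 0.2 rad).
It fails at once if the carrier with the tea glasses is shifted by more than 15 mm or tipped (distance of glass_carrier_center from where it was at the start of the episode above 0.015 m or angle between glass_carrier_center's own z axis and vertical above 0.2 rad).
It also fails if it takes over 112 s, if anything falls off the work surface, if the arm or the gripper's body presses on something with over 40 N, if the wrist force passes 120 N, or if a joint passes its speed limit or range.

## Working session

There is one attempt and no reset: what is moved stays moved. The work goes in short steps, Python scripts to look and compute and a tool call to move; the robot and the scene stay as the last step left them, time stands still between calls to the robot, and variables do not carry over. Pictures are saved under pics/ and viewed, about 12 in all and at most 16, crops included, and the job is handed in when it is done.

Besides the shell and the picture viewer there is one more tool, called after ">>>" as name(argument=value, ...), one argument or row to a line, values as JSON. move_arm: Moves the arm, as the interface text tells. Its arguments: {"type":"object","properties":{"deltas":{"type":"array","items":{"type":"array"}},"jaw":{"type":"number"},"squeeze":{"type":"number"}},"required":["deltas"]}

```bash
mkdir -p pics; cat > h.py <<'E'
import numpy as np, cv2
from bench import r
from scipy.spatial.transform import Rotation as R
def snap(n,f=None):
    s=r.sense(); p,d=r.snapshot(n)
    if f: cv2.imwrite('pics/'+f,p[...,::-1])
    return s,p,d
def cam(n,s=None):
    c=r.get_calibration(n); f=192/np.tan(np.radians(c['fovy'])/2)
    if n=='wrist':
        T=np.eye(4);T[:3,:3]=R.from_euler('xyz',s['tcp_rot'],degrees=True).as_matrix();T[:3,3]=s['tool_pos']
        T=T@np.array(c['tool_from_camera'])
        return f,c['cx'],c['cy'],T[:3,:3],T[:3,3]
    return f,c['cx'],c['cy'],c['attitude'],c['position']
E
python3 - <<'E'
from h import *
for n in ['scene','side','wrist']:
    s,p,d=snap(n,n+'0.png'); print(n,r.get_calibration(n))
print(r.sense())
E
```

```text
scene {'fovy': 46.49910721596255, 'cx': 251.67524721617445, 'cy': 193.21845424372015, 'position': array([1131.33277545,  265.75895908,  938.46036967]), 'attitude': array([-141.11063302,    0.60916885,  112.9375401 ])}
side {'fovy': 51.623112017033236, 'cx': 261.0469250817333, 'cy': 192.5631177646436, 'position': array([449.38207079, 801.5752616 , 843.44397685]), 'attitude': array([-131.08973172,   -0.52786765, -170.20038092])}
wrist {'fovy': 60.080233113121245, 'cx': 255.14211674444542, 'cy': 190.585205087264, 'tool_from_camera': array([[ 7.04703684e-04, -2.85462415e-01,  9.58389646e-01,
        -1.42687763e+02],
       [ 9.99999721e-01,  4.40272887e-04, -6.04161499e-04,
         9.89375539e-01],
       [-2.49487576e-04,  9.58389804e-01,  2.85462646e-01,
        -7.16986946e+01],
       [ 0.00000000e+00,  0.00000000e+00,  0.00000000e+00,
         1.00000000e+00]])}
{'time': 0.15, 'joint_pos': array([ 7.11945795e+01,  7.50686878e+00,  8.53163374e+01, -1.43800273e-03,
        8.72625204e+01, -4.89187890e+00]), 'qd': array([-0.155073  , -0.09868253, -0.17358959,  0.02744521,  0.05458597,
        0.02481008]), 'joint_efforts': array([ 9.90229200e-04, -5.70069730e+01, -5.01154661e+01, -8.57222517e-05,
        9.76718380e-03, -3.38266852e-05]), 'tool_pos': array([144.10698074, 581.98284558, 230.45436077]), 'tcp_rot': array([ -93.93203894,   89.91426137, -107.84551082]), 'ft_force': array([-0.03362676,  0.87644287,  0.71538962]), 'wrist_torque': array([0.01052241, 0.06721179, 0.01661426]), 'finger_gap': 85.16765667765213}
```

View pics/scene0.png

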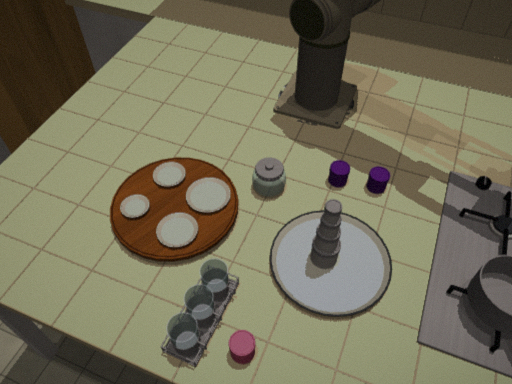

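View pics/side0.png

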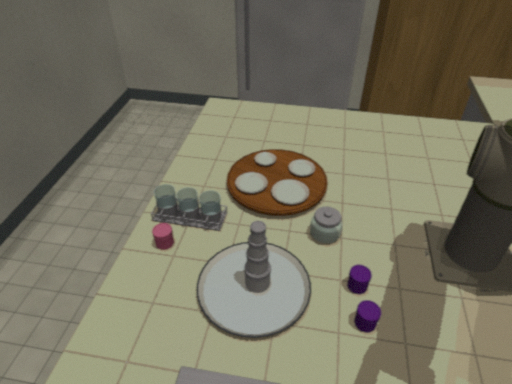

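The scene view shows the tray with the grey steel stack at (328,235) and the turntable at (175,205) with four white saucers. The side view shows the same stack at (258,260). The purple tins at (340,173) and (378,180) and the pink one at (242,347) are decoys. I'll measure the saucers and the stack next.

```bash
cat >> h.py <<'E'
def camw(n,s=None):
    f,cx,cy,A,p=cam(n,s); A=np.array(A)
    if A.ndim==1: A=R.from_euler('xyz',A,degrees=True).as_matrix()
    return f,cx,cy,A,np.array(p)
def ray(C,uv,z):
    f,cx,cy,A,p=C; uv=np.atleast_2d(np.asarray(uv,float)); v=np.c_[(uv[:,0]-cx)/f,(uv[:,1]-cy)/f,np.ones(len(uv))]@A.T
    return p+v*((z-p[2])/v[:,2])[:,None]
def cloud(C,d):
    f,cx,cy,A,p=C; v,u=np.mgrid[:d.shape[0],:d.shape[1]]
    return np.stack([(u-cx)/f*d,(v-cy)/f*d,d],-1)@A.T+p
def circ(P):
    M=np.c_[2*P[:,:2],np.ones(len(P))]; s=np.linalg.lstsq(M,(P[:,:2]**2).sum(1),rcond=None)[0]
    return s[:2],np.sqrt(s[2]+s[:2]@s[:2])
E
python3 - <<'E'
from h import *
np.set_printoptions(precision=1,suppress=True)
for n in ['scene','side']:
    s,p,d=snap(n); C=camw(n); X=cloud(C,d)
    hsv=cv2.cvtColor(p,cv2.COLOR_RGB2HSV)
    z=X[...,2]
    m=((hsv[...,1]<60)&(hsv[...,2]>120)&(abs(z-42)<14)&(d>0)&(X[...,1]<0)).astype(np.uint8)
    print(n, 'counter z',np.median(z[abs(z)<15]))
    for c in cv2.findContours(m,0,1)[0]:
        if cv2.contourArea(c)<150: continue
        P=ray(C,cv2.convexHull(c)[:,0],42); q,rad=circ(P)
        print('saucer',q,'d',2*rad, c[:,0].mean(0))
    m=(z>25)&(d>0)&(X[...,0]>250)&(X[...,0]<850)&(X[...,1]>-500)&(X[...,1]<500)
    for lo,hi in [(195,215),(155,172),(112,128),(60,80)]:
        k=(abs(z-(lo+hi)/2)<(hi-lo)/2)&(d>0)&(X[...,0]>300)
        print(lo,X[k].mean(0) if k.any() else None,k.sum(), X[k].std(0))
    for nm,b in [('all',m)]:
        nl,l,st,ce=cv2.connectedComponentsWithStats(b.astype(np.uint8))
        for i in range(1,nl):
            if st[i,4]>60: Q=X[l==i]; print(ce[i],st[i,4],'min',Q.min(0),'max',Q.max(0))
E
```

```text
scene counter z 0.9880564994801944
saucer [ 641.2 -149.8] d 98.96880762498145 [176.7 229.4]
saucer [ 619.1 -283.9] d 70.71668653992415 [134.4 205.5]
saucer [ 514.9 -128.6] d 112.57305962424283 [207.7 194.6]
saucer [ 491.7 -256.8] d 84.48180307244057 [168.4 173.8]
195 [561.7 196.3 205.9] 256 [10.1  9.2  3.8]
155 [571.8 198.7 165.1] 176 [ 8.2 13.2  4.7]
112 [561.3 380.3 117.6] 395 [ 38.1 170.9   3.9]
60 [607.3 162.3  71.4] 1898 [163.8 237.7   5.8]
[173.3 208.4] 10256 min [ 402.2 -365.    25. ] max [733.5 -35.8  47.3]
[268.6 175.8] 989 min [361.5 -48.2  25.1] max [446.   39.8  90.6]
[338.9 170.8] 376 min [279.6 134.7  25. ] max [335.7 187.4  59. ]
[378.3 177.2] 386 min [262.9 236.7  25.1] max [318.5 289.9  58.8]
[327.7 234.2] 1460 min [540.3 166.5  25.1] max [592.6 231.3 210.9]
[205.6 294.4] 2030 min [695.6 -43.2  25. ] max [849.9  47.2  97.7]
[242.9 340.3] 425 min [812.5  83.4  26.8] max [849.9 136.9  58.5]
side counter z 1.064914191378648
saucer [ 512.6 -130.5] d 112.69162040174396 [290. 191.]
saucer [ 639.1 -152.1] d 98.03916592613857 [250.9 181.7]
saucer [ 488.8 -258.3] d 84.40720469266182 [301.4 166.9]
saucer [ 616.8 -285.6] d 68.84768017558264 [264.6 157.9]
195 [ 889.5 -875.2  205.2] 928 [597.2 571.1   5.4]
155 [ 992.9 -935.   163.7] 817 [655.9 541.2   5. ]
112 [1055.6 -915.4  120.1] 830 [683.7 580.3   4.4]
60 [ 881.2 -486.4   70.9] 2117 [581.6 641.9   5.8]
[277.1 181.1] 5121 min [ 399.  -367.9   25.1] max [724.7 -35.8  47. ]
[196.2 204.3] 1446 min [692.1 -42.6  25.1] max [850.   46.8  95. ]
[326.7 223.1] 885 min [349.1 -44.8  25. ] max [439.6  41.   88.8]
[257.6 256.9] 1367 min [522.2 177.7  25. ] max [587.1 231.1 210.4]
[163.9 233.4] 311 min [808.1  82.9  25.2] max [850.  136.9  58.4]
[359.8 276.2] 449 min [276.8 132.4  25.3] max [330.8 187.9  59.3]
[368.3 313.1] 547 min [260.1 236.5  25.2] max [312.6 289.8  58.5]
```

View pics/wrist0.png

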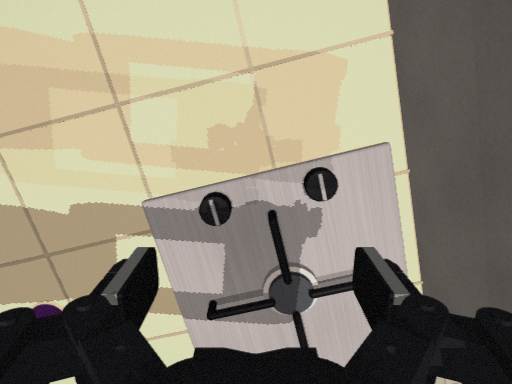

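```bash
cat >> h.py <<'E'
def delta(xyz):
    s=r.sense(); T=R.from_euler('xyz',s['tcp_rot'],degrees=True).as_matrix()
    return T.T@(np.array(xyz)-s['tool_pos'])
E
python3 - <<'E'
from h import *
s=r.sense();np.set_printoptions(precision=2,suppress=True)
print(R.from_euler('xyz',s['tcp_rot'],degrees=True).as_matrix(), delta([555,197,310]))
E
```

```text
[[-0.    0.24  0.97]
 [-0.    0.97 -0.24]
 [-1.   -0.   -0.  ]] [ -79.01 -275.15  491.39]
```

>>> move_arm(
  deltas=[
    [[-40,-10,20],-2],
    [[-79,-35,65],-4],
    [[-79,-65,115],-6],
    [[-79,-92,165],-8],
    [[-79,-120,215],-10],
    [[-79,-148,265],-12],
    [[-79,-176,315],-14],
    [[-79,-204,365],-14],
    [[-79,-232,415],-14],
    [[-79,-260,465],-14],
    [[-79,-275,491],-14],
    [[-79,-275,491],-14],
  ],
  jaw=1,
)

```text
time: 1.75
tool_pos: [555.7, 195.3, 309.3]
tcp_rot: [-131.0, 89.9, -131.1]
ft_force: [-0.7, -0.5, -0.1]
finger_gap: 85.2
```

```bash
cat >> h.py <<'E'
def grey(p,X,lo,hi,c,rad):
    m=(X[...,2]>lo)&(X[...,2]<hi)&(np.hypot(X[...,0]-c[0],X[...,1]-c[1])<rad)
    return m
E
python3 - <<'E'
from h import *
np.set_printoptions(precision=2,suppress=True)
s,p,d=snap('wrist','w1.png'); C=camw('wrist',s); X=cloud(C,d)
print(s['tool_pos'],s['joint_pos'],R.from_euler('xyz',s['tcp_rot'],degrees=True).as_matrix())
near=np.hypot(X[...,0]-560,X[...,1]-197)<60
z=X[near&(d>0)][:,2]; h,e=np.histogram(z,np.arange(-5,225,2)); print([(int(a),int(b)) for a,b in zip(e,h) if b>150])
for lo,hi in [(206,220),(165,178),(118,130)]:
    m=near&(X[...,2]>lo)&(X[...,2]<hi)
    if m.sum()<50: continue
    zz=np.median(X[m][:,2]); cs=cv2.findContours(m.astype(np.uint8),0,1)[0]; c=max(cs,key=cv2.contourArea)[:,0]
    print(zz,circ(ray(C,c,zz)),c.mean(0))
E
```

```text
[555.72 195.31 309.29] [ 14.41   4.77  80.09  -0.06  95.22 -75.49] [[-0.  0.  1.]
 [-0.  1. -0.]
 [-1. -0. -0.]]
[(1, 355), (3, 2337), (5, 378), (65, 208), (67, 310), (119, 178), (121, 312), (167, 281), (205, 735), (207, 846)]
207.21000010891683 (array([559.11, 196.36]), np.float64(17.445394331394915)) [255.77 192.28]
167.77364144850364 (array([560.63, 196.99]), np.float64(19.96831605040059)) [257.28 171.21]
121.46993389831295 (array([560.3 , 197.21]), np.float64(24.391690809604867)) [256.5  158.33]
```

View pics/w1.png

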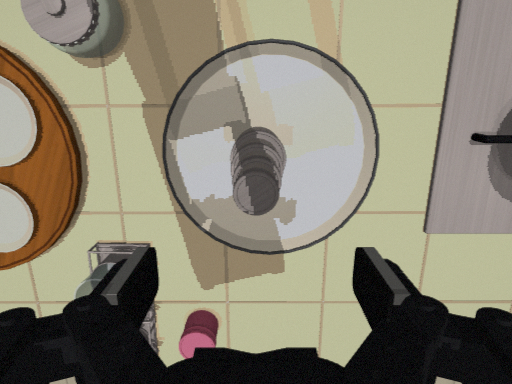

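The wrist view shows the stack on the tray, with the mini lid at (256,192), between the open fingers. The stack axis is at about (560,197), and the lid tops are at z of about 207.5, 167.5, 121.5 and 67.5. I'll lower onto the mini tin.

>>> move_arm(
  deltas=[
    [[30,1.5,4],0],
    [[65,1.5,4],0],
    [[100,1.5,4],0],
    [[125,1.5,4],0],
    [[134,1.5,4],0],
    [[134,1.5,4],0],
    [[134,1.5,4],0],
  ],
  jaw=1,
)

```text
time: 2.68
tool_pos: [559.4, 198.5, 177.3]
tcp_rot: [-7.4, 89.9, -7.4]
ft_force: [-0.8, -0.3, -0.1]
finger_gap: 85.0
```

>>> move_arm(
  deltas=[
    [[0,0,0],0],
    [[0,0,0],0],
    [[0,0,0],0],
    [[0,0,0],0],
    [[0,0,0],0],
    [[0,0,0],0],
    [[0,0,0],0],
    [[0,0,0],0],
  ],
  jaw=-1,
  squeeze=30,
)

```text
time: 3.68
tool_pos: [559.8, 198.5, 177.9]
tcp_rot: [0.2, 89.9, 0.2]
ft_force: [-0.4, 0.0, 6.5]
finger_gap: 35.3
```

>>> move_arm(
  deltas=[
    [[-12,0,0],0],
    [[-35,0,0],0],
    [[-45,-20,2],0],
    [[-45,-60,7],0],
    [[-45,-110,13],0],
    [[-45,-160,19],0],
    [[-45,-210,25],0],
    [[-45,-260,30],0],
    [[-45,-310,35],0],
    [[-45,-360,42],0],
    [[-45,-410,48],0],
    [[-45,-445,52],0],
  ],
)

```text
time: 5.18
tool_pos: [610.6, -249.9, 222.5]
tcp_rot: [-7.7, 89.9, -7.8]
ft_force: [0.6, 0.1, -1.1]
finger_gap: 35.0
```

>>> move_arm(
  deltas=[
    [[0,-20,3],0],
    [[0,-36,5],0],
    [[0,-36,5],0],
    [[0,-36,5],0],
  ],
)

```text
time: 5.68
tool_pos: [615.7, -284.8, 222.5]
tcp_rot: [19.2, 89.9, 19.1]
ft_force: [0.5, -0.5, -0.7]
finger_gap: 34.9
```

```bash
cat >> h.py <<'E'
def saucers(f):
    s,p,d=snap('wrist',f); C=camw('wrist',s); X=cloud(C,d); hsv=cv2.cvtColor(p,cv2.COLOR_RGB2HSV)
    print('tcp',s['tool_pos'],'gap',s['finger_gap'],'F',s['ft_force'])
    m=((hsv[...,1]<60)&(hsv[...,2]>90)&(X[...,2]>30)&(X[...,2]<52)&(d>0)&(X[...,1]<-20)).astype(np.uint8)
    for c in cv2.findContours(m,0,1)[0]:
        if cv2.contourArea(c)<600: continue
        c=c[:,0]; g=(c[:,0]>3)&(c[:,0]<508)&(c[:,1]>3)&(c[:,1]<380); c=c[g]; P=ray(C,c,42)
        w=np.ones(len(P),bool)
        for _ in range(12):
            q,rad=circ(P[w]); e=abs(np.hypot(*(P[:,:2]-q).T)-rad); w=e<max(1.2,np.percentile(e,55))
        print('saucer',q,'d',2*rad,w.sum(),len(w),c.mean(0))
    return s,p,d,C,X
E
python3 - <<'E'
from h import *
np.set_printoptions(precision=2,suppress=True)
saucers('w2.png')
E
```

```text
tcp [ 615.67 -284.83  222.51] gap 34.8802622033651 F [ 0.52 -0.46 -0.67]
saucer [ 642.45 -149.69] d 99.37456409391004 275 275 [387.2  190.52]
saucer [ 620.1  -283.71] d 71.1910486845108 200 200 [255.84 169.94]
saucer [ 516.18 -128.5 ] d 113.34852268988965 291 291 [425.19  72.15]
saucer [ 492.88 -256.53] d 85.4784724177748 196 196 [285.61  49.95]
```

View pics/w2.png

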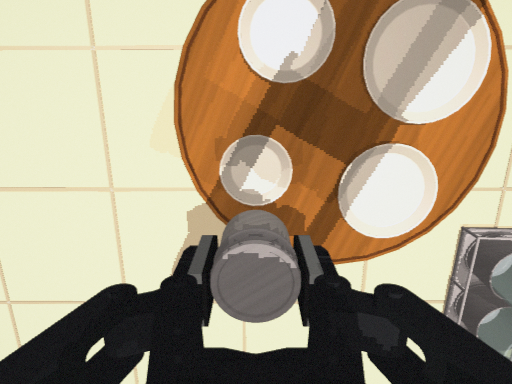

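The view shows the mini tin held upright at (256,280), and its saucer at (256,170). I'll measure the held tin in the same camera frame.

```bash
cat >> h.py <<'E'
def held(s,d,C,X,lim):
    t=s['tool_pos']; m=(abs(X[...,1]-t[1])<lim)&(abs(X[...,0]-t[0])<45)&(d>0)&(X[...,2]>100)&(X[...,2]<t[2]+70)
    z=X[m][:,2]; h,e=np.histogram(z,np.arange(100,300,2)); i=h.argmax(); zt=np.median(z[abs(z-e[i]-1)<3])
    k=m&(abs(X[...,2]-zt)<3); q=X[k]; print('lid z',zt,'rel tcp',zt-t[2],'mid',[(np.percentile(q[:,j],1)+np.percentile(q[:,j],99))/2-t[j] for j in (0,1)],'ext',np.ptp(q[:,0]),np.ptp(q[:,1]),k.sum())
E
python3 - <<'E'
from h import *
s,p,d=snap('wrist');C=camw('wrist',s);X=cloud(C,d); held(s,d,C,X,17)
E
```

```text
lid z 251.77738206552343 rel tcp 29.170550520896285 mid [np.float64(-0.8491494496870473), np.float64(-0.2134052897579295)] ext 35.973628027603695 33.94717191330773 5995
```

>>> move_arm(
  deltas=[
    [[30,1.1,5.3],0],
    [[65,1.1,5.3],0],
    [[100,1.1,5.3],0],
    [[130,1.1,5.3],0],
    [[152,1.1,5.3],0],
    [[167,1.1,5.3],0],
    [[173,1.1,5.3],0],
    [[173,1.1,5.3],0],
    [[173,1.1,5.3],0],
  ],
)

```text
time: 6.9
tool_pos: [622.1, -284.0, 51.1]
tcp_rot: [-16.7, 89.8, -16.7]
ft_force: [-0.1, 0.1, -0.8]
finger_gap: 35.1
```

>>> move_arm(
  deltas=[
    [[2,0,-1],0],
    [[4,0,-1],0],
    [[5.5,0,-1],0],
    [[5.5,0,-1],0],
  ],
)

```text
time: 7.4
tool_pos: [620.9, -284.0, 45.3]
tcp_rot: [-15.3, 89.8, -15.3]
ft_force: [0.1, -0.1, -0.9]
finger_gap: 35.1
```

>>> move_arm(
  deltas=[
    [[1,0,0],0],
    [[1.5,0,0],0],
    [[1.5,0,0],0],
  ],
)

```text
time: 7.78
tool_pos: [621.3, -284.1, 44.9]
tcp_rot: [-16.8, 89.8, -16.8]
ft_force: [-1.1, 1.8, 5.9]
finger_gap: 35.2
```

>>> move_arm(
  deltas=[
    [[0,0,0],0],
    [[0,0,0],0],
    [[-1,0,0],0],
    [[-8,0,0],0],
    [[-30,0,0],0],
    [[-70,0,0],0],
    [[-110,0,0],0],
    [[-150,0,0],0],
    [[-160,20,-3],0],
    [[-160,60,-8],0],
    [[-160,110,-15],0],
    [[-160,160,-22],0],
  ],
  jaw=0.6,
)

```text
time: 9.28
tool_pos: [598.0, -121.8, 204.8]
tcp_rot: [-10.8, 89.8, -10.8]
ft_force: [-0.5, -0.1, 0.2]
finger_gap: 68.2
```

```bash
cat >> h.py <<'E'
def tops(C,d,X,L):
    for c0,zt,rad in L:
        m=(np.hypot(X[...,0]-c0[0],X[...,1]-c0[1])<rad+12)&(abs(X[...,2]-zt)<5)&(d>0)
        if m.sum()<30: print('none',c0); continue
        zz=np.median(X[m][:,2]); c=max(cv2.findContours(m.astype(np.uint8),0,1)[0],key=cv2.contourArea)[:,0]
        print('top',zz,circ(ray(C,c,zz)),m.sum())
E
python3 - <<'E'
from h import *
np.set_printoptions(precision=2,suppress=True)
s,p,d,C,X=saucers('w3.png')
tops(C,d,X,[((620,-284),75,18)])
E
```

```text
tcp [ 598.   -121.76  204.79] gap 68.21247397344682 F [-0.5  -0.12  0.17]
saucer [ 642.33 -149.44] d 99.31597560500967 279 279 [226.62 212.04]
saucer [ 620.21 -283.5 ] d 71.69480471495925 178 269 [ 88.27 190.23]
saucer [ 516.09 -128.59] d 113.48442327660887 384 384 [246.62  74.86]
saucer [ 492.86 -256.42] d 85.91405813163173 241 241 [97.65 60.36]
top 74.18290798517299 (array([ 620.5 , -282.38]), np.float64(18.09501084870542)) 1334
```

View pics/w3.png

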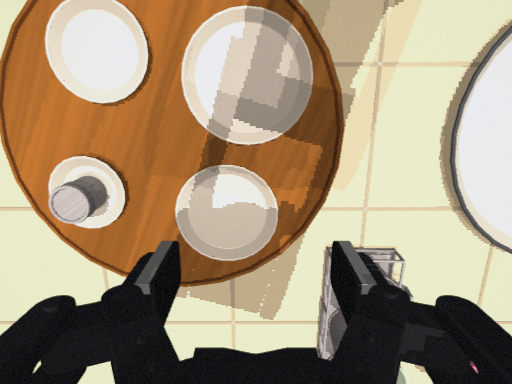

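The mini tin stands upright on its saucer at (85,195), about 1 mm off centre, and no saucer has moved. The small tin is next.

>>> move_arm(
  deltas=[
    [[-20,40,-6],0],
    [[-40,90,-12],0],
    [[-55,145,-20],0],
    [[-55,200,-28],0],
    [[-55,255,-36],0],
    [[-55,300,-43],0],
    [[-55,319,-44],0],
    [[-55,319,-44],0],
    [[-55,319,-44],0],
  ],
)

```text
time: 10.45
tool_pos: [552.7, 201.9, 260.5]
tcp_rot: [43.6, 89.8, 43.7]
ft_force: [0.1, 0.1, -0.1]
finger_gap: 68.5
```

```bash
python3 - <<'E'
from h import *
np.set_printoptions(precision=2,suppress=True)
s,p,d=snap('wrist','w4.png');C=camw('wrist',s);X=cloud(C,d); print(s['tool_pos'])
tops(C,d,X,[((560,197),167.5,22),((560,197),121.5,27),((560,197),67.5,33)])
E
```

```text
[552.67 201.92 260.53]
top 167.0581937785666 (array([560.3 , 197.04]), np.float64(21.614397014827055)) 2552
top 121.39892664970188 (array([559.99, 197.26]), np.float64(24.295501152662872)) 739
top 67.38288744416695 (array([559.33, 198.6 ]), np.float64(29.9093096410088)) 743
```

>>> move_arm(
  deltas=[
    [[30,-3,5],0],
    [[65,-4.6,7.6],0],
    [[95,-4.6,7.6],0],
    [[118,-4.6,7.6],0],
    [[128.5,-4.6,7.6],0],
    [[128.5,-4.6,7.6],0],
    [[128.5,-4.6,7.6],0],
  ],
)

```text
time: 11.38
tool_pos: [561.6, 197.3, 133.5]
tcp_rot: [33.1, 89.7, 33.2]
ft_force: [-0.5, 0.7, 0.8]
finger_gap: 68.5
```

>>> move_arm(
  deltas=[
    [[0,0,0],0],
    [[0,0,0],0],
    [[0,0,0],0],
    [[0,0,0],0],
    [[0,0,0],0],
    [[0,0,0],0],
  ],
  jaw=-1,
  squeeze=35,
)

```text
time: 12.12
tool_pos: [562.7, 197.5, 135.1]
tcp_rot: [25.2, 89.5, 25.2]
ft_force: [-0.4, -1.1, 5.3]
finger_gap: 43.1
```

>>> move_arm(
  deltas=[
    [[-12,0,0],0],
    [[-40,0,0],0],
    [[-65,-20,-3],0],
    [[-75,-60,-9],0],
    [[-75,-110,-17],0],
    [[-75,-160,-25],0],
    [[-75,-210,-32],0],
    [[-75,-260,-40],0],
    [[-75,-310,-48],0],
    [[-75,-360,-56],0],
    [[-75,-410,-64],0],
    [[-75,-440,-70],0],
  ],
)

```text
time: 13.62
tool_pos: [491.9, -245.1, 208.8]
tcp_rot: [21.3, 89.5, 21.3]
ft_force: [-0.2, 0.6, -1.3]
finger_gap: 43.1
```

>>> move_arm(
  deltas=[
    [[0,-14,0],0],
    [[0,-14,0],0],
    [[0,-14,0],0],
  ],
)

```text
time: 14.0
tool_pos: [492.3, -257.9, 208.8]
tcp_rot: [25.5, 89.5, 25.5]
ft_force: [0.2, 0.2, -0.7]
finger_gap: 43.2
```

```bash
python3 - <<'E'
from h import *
np.set_printoptions(precision=2,suppress=True)
s,p,d,C,X=saucers('w5.png'); held(s,d,C,X,21)
T=R.from_euler('xyz',s['tcp_rot'],degrees=True).as_matrix(); print(T)
E
```

```text
tcp [ 492.3  -257.87  208.76] gap 43.18558370151391 F [ 0.24  0.15 -0.72]
saucer [ 617.27 -136.75] d 48.27783738246432 67 122 [370.18 276.84]
saucer [ 515.97 -128.58] d 113.27280144776935 327 327 [386.25 189.46]
saucer [ 492.81 -256.49] d 85.27961476074447 203 252 [255.46 165.19]
saucer [402.67 -40.71] d 42.86905590679444 100 182 [495.21  71.6 ]
lid z 240.73861162400254 rel tcp 31.97727613387275 mid [np.float64(-2.5629496023536262), np.float64(-0.34689525277974553)] ext 43.855162695335366 41.97773990001741 9360
[[ 0.01 -0.    1.  ]
 [ 0.    1.    0.  ]
 [-1.    0.    0.01]]
```

>>> move_arm(
  deltas=[
    [[30,1.6,1.6],0],
    [[65,1.6,1.6],0],
    [[100,1.6,1.6],0],
    [[130,1.6,1.6],0],
    [[148,1.6,1.6],0],
    [[156,1.6,1.6],0],
    [[158,1.6,1.6],0],
    [[158,1.6,1.6],0],
  ],
)

```text
time: 15.05
tool_pos: [495.9, -256.0, 51.9]
tcp_rot: [15.3, 89.5, 15.4]
ft_force: [0.0, 0.5, -1.7]
finger_gap: 43.3
```

>>> move_arm(
  deltas=[
    [[1.5,0,-0.5],0],
    [[2.5,0,-0.5],0],
    [[3,0,-0.5],0],
    [[3,0,-0.5],0],
  ],
)

```text
time: 15.55
tool_pos: [495.3, -256.0, 48.8]
tcp_rot: [16.1, 89.5, 16.2]
ft_force: [-0.0, -0.2, -1.0]
finger_gap: 42.9
```

>>> move_arm(
  deltas=[
    [[0.7,0,0],0],
    [[1.3,0,0],0],
    [[1.3,0,0],0],
  ],
)

```text
time: 15.92
tool_pos: [495.5, -256.2, 48.1]
tcp_rot: [13.2, 89.5, 13.2]
ft_force: [-2.7, 1.6, 6.0]
finger_gap: 42.9
```

>>> move_arm(
  deltas=[
    [[0,0,0],0],
    [[0,0,0],0],
    [[-1,0,0],0],
    [[-8,0,0],0],
    [[-30,0,0],0],
    [[-70,0,0],0],
    [[-110,0,0],0],
    [[-150,0,0],0],
    [[-160,20,8],0],
    [[-160,60,25],0],
    [[-160,110,40],0],
    [[-160,150,55],0],
  ],
  jaw=0.7,
)

```text
time: 17.42
tool_pos: [549.3, -104.9, 209.7]
tcp_rot: [11.8, 89.4, 11.9]
ft_force: [0.7, -0.7, -0.1]
finger_gap: 72.8
```

```bash
python3 - <<'E'
from h import *
np.set_printoptions(precision=2,suppress=True)
s,p,d,C,X=saucers('w6.png')
tops(C,d,X,[((620,-284),75,18),((493,-256.5),81,22)])
E
```

```text
tcp [ 549.33 -104.86  209.65] gap 72.83571423293967 F [ 0.66 -0.71 -0.1 ]
saucer [ 642.22 -149.24] d 99.07385346330922 222 266 [211.45 253.03]
saucer [ 620.35 -283.37] d 71.58405638901718 158 241 [ 80.65 232.81]
saucer [ 515.86 -128.67] d 113.34649830881911 349 349 [228.35 129.28]
saucer [ 492.96 -256.52] d 85.79485500054221 252 399 [ 87.42 105.06]
top 74.1384396006705 (array([ 620.46, -282.1 ]), np.float64(18.24720230052251)) 1149
top 80.17111700085172 (array([ 493.68, -254.87]), np.float64(21.874536290819194)) 2513
```

View pics/w6.png

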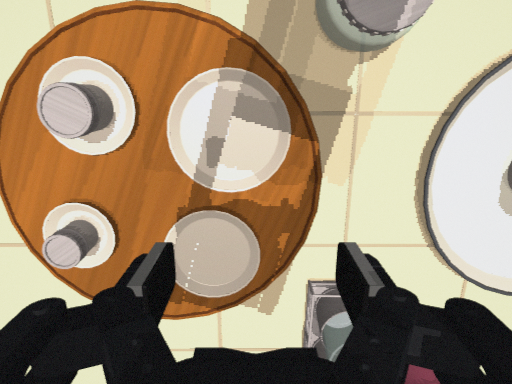

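Both small tins are centred to within 2 mm, at (72,108) and (66,243). The medium tin is next.

>>> move_arm(
  deltas=[
    [[-5,40,1],0],
    [[-5,95,1],0],
    [[-5,150,2],0],
    [[-5,205,3],0],
    [[-5,255,3],0],
    [[-5,290,3],0],
    [[-5,302,3],0],
    [[-5,302,3],0],
    [[-5,302,3],0],
  ],
)

```text
time: 18.6
tool_pos: [552.8, 200.3, 216.3]
tcp_rot: [21.7, 89.3, 21.8]
ft_force: [0.5, -0.0, 0.3]
finger_gap: 72.6
```

```bash
python3 - <<'E'
from h import *
np.set_printoptions(precision=2,suppress=True)
s,p,d=snap('wrist','w7.png');C=camw('wrist',s);X=cloud(C,d); print(s['tool_pos'])
tops(C,d,X,[((560,197),121.5,27),((560,197),67.5,33)]); print(delta([560,197,86]))
E
```

```text
[552.75 200.29 216.26]
top 121.00912189211282 (array([559.98, 197.28]), np.float64(26.59079159663292)) 3798
top 67.30394888683969 (array([559.28, 198.73]), np.float64(29.838491971513346)) 977
[130.35  -3.83   5.75]
```

>>> move_arm(
  deltas=[
    [[30,-3.3,5],0],
    [[65,-3.3,5],0],
    [[100,-3.3,5],0],
    [[126,-3.3,5],0],
    [[137,-3.3,5],0],
    [[137,-3.3,5],0],
    [[137,-3.3,5],0],
  ],
)

```text
time: 19.52
tool_pos: [560.4, 197.5, 80.9]
tcp_rot: [20.9, 89.2, 21.0]
ft_force: [1.2, -0.2, 0.6]
finger_gap: 72.8
```

>>> move_arm(
  deltas=[
    [[0,0,0],0],
    [[0,0,0],0],
    [[0,0,0],0],
    [[0,0,0],0],
    [[0,0,0],0],
    [[0,0,0],0],
  ],
  jaw=-1,
  squeeze=40,
)

```text
time: 20.27
tool_pos: [561.7, 197.8, 82.8]
tcp_rot: [18.8, 89.0, 18.9]
ft_force: [0.6, -1.0, 7.4]
finger_gap: 52.9
```

>>> move_arm(
  deltas=[
    [[-12,0,0],0],
    [[-45,0,0],0],
    [[-85,0,0],0],
    [[-112,-20,3],0],
    [[-117,-60,12],0],
    [[-117,-110,24],0],
    [[-117,-160,36],0],
    [[-117,-210,48],0],
    [[-117,-260,60],0],
    [[-117,-305,70],0],
    [[-117,-335,78],0],
    [[-117,-347,81],0],
  ],
)

```text
time: 21.78
tool_pos: [641.4, -151.4, 199.4]
tcp_rot: [18.8, 89.0, 18.8]
ft_force: [0.9, -0.3, -0.7]
finger_gap: 53.3
```

>>> move_arm(
  deltas=[
    [[0,0,0],0],
    [[0,0,0],0],
  ],
)

```text
time: 22.02
tool_pos: [641.4, -150.2, 199.6]
tcp_rot: [20.2, 89.0, 20.3]
ft_force: [-0.1, 0.3, -1.3]
finger_gap: 52.8
```

```bash
python3 - <<'E'
from h import *
np.set_printoptions(precision=2,suppress=True)
s,p,d,C,X=saucers('w8.png'); held(s,d,C,X,26)
print(R.from_euler('xyz',s['tcp_rot'],degrees=True).as_matrix()); print(delta([642.3,-149.4,56]))
E
```

```text
tcp [ 641.35 -150.2   199.59] gap 52.81347167473343 F [-0.14  0.26 -1.35]
saucer [ 642.36 -149.26] d 99.33358377159148 224 301 [254.38 161.73]
saucer [ 620.48 -283.5 ] d 71.79030704267304 211 325 [105.7  146.08]
saucer [ 515.89 -128.64] d 113.64809678856362 232 232 [279.09  57.27]
saucer [ 493.   -256.52] d 86.06946961145451 129 185 [120.23  24.66]
lid z 237.7928906911605 rel tcp 38.20464367063539 mid [np.float64(-2.7077577770282915), np.float64(-0.005432854741457049)] ext 53.114506699986464 51.99805058314179 14850
[[ 0.02 -0.    1.  ]
 [ 0.01  1.    0.  ]
 [-1.    0.01  0.02]]
[143.61  -0.17  -1.39]
```

>>> move_arm(
  deltas=[
    [[30,0,0.6],0],
    [[65,0,0.6],0],
    [[100,0,0.6],0],
    [[125,0,0.6],0],
    [[139,0,0.6],0],
    [[145,0,0.6],0],
    [[146,0,0.6],0],
    [[146,0,0.6],0],
  ],
)

```text
time: 23.08
tool_pos: [645.1, -149.4, 54.9]
tcp_rot: [16.4, 88.9, 16.5]
ft_force: [0.4, -0.0, -1.6]
finger_gap: 53.5
```

>>> move_arm(
  deltas=[
    [[1.5,0,-0.5],0],
    [[3,0,-0.5],0],
    [[4.3,0,-0.5],0],
    [[4.3,0,-0.5],0],
  ],
)

```text
time: 23.58
tool_pos: [644.5, -149.4, 50.4]
tcp_rot: [17.1, 88.9, 17.2]
ft_force: [-0.3, 0.1, -2.1]
finger_gap: 53.3
```

>>> move_arm(
  deltas=[
    [[0.7,0,0],0],
    [[1.2,0,0],0],
    [[1.2,0,0],0],
  ],
)

```text
time: 23.95
tool_pos: [644.8, -149.5, 49.8]
tcp_rot: [16.1, 88.9, 16.2]
ft_force: [-2.5, 0.4, 4.6]
finger_gap: 53.4
```

>>> move_arm(
  deltas=[
    [[0,0,0],0],
    [[0,0,0],0],
    [[-1,0,0],0],
    [[-8,0,0],0],
    [[-30,0,0],0],
    [[-70,0,0],0],
    [[-110,0,0],0],
    [[-150,0,0],0],
    [[-155,20,-10],0],
    [[-155,40,-30],0],
    [[-155,70,-55],0],
    [[-155,90,-80],0],
  ],
  jaw=0.7,
)

```text
time: 25.45
tool_pos: [561.6, -59.4, 205.9]
tcp_rot: [13.5, 88.8, 13.6]
ft_force: [-0.1, -0.1, 1.2]
finger_gap: 73.0
```

```bash
python3 - <<'E'
from h import *
np.set_printoptions(precision=2,suppress=True)
s,p,d,C,X=saucers('w9.png')
tops(C,d,X,[((620,-284),75,18),((493,-256.5),81,22),((642,-149),89,27)]); print(delta([552,197,200]))
E
```

```text
tcp [561.59 -59.36 205.94] gap 72.98604094408867 F [-0.07 -0.08  1.17]
saucer [ 642.32 -149.37] d 99.51573314996867 210 329 [167.71 237.27]
saucer [ 620.33 -283.28] d 71.46793772710936 134 232 [ 38.59 224.29]
saucer [ 515.97 -128.64] d 113.53737303001246 363 363 [176.38 113.83]
saucer [ 492.94 -255.63] d 84.80086245934434 203 370 [43.56 94.29]
top 74.09466373113719 (array([ 621.21, -278.36]), np.float64(16.07480242883186)) 880
top 80.18593340372558 (array([ 495.18, -246.77]), np.float64(16.845398670955948)) 1413
top 88.31968551790004 (array([ 632.95, -157.55]), np.float64(14.73706940248163)) 610
[  6.95 254.28  -6.67]
```

View pics/w9.png

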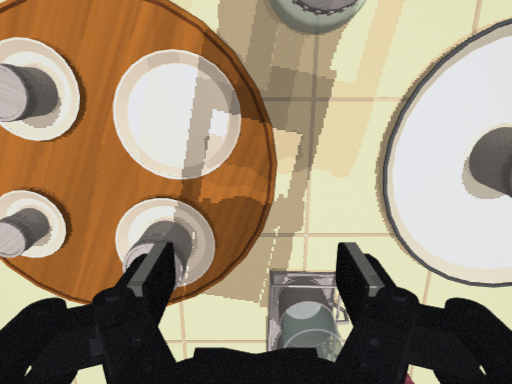

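The medium tin stands on its saucer at (160,250), partly hidden by a finger, so I'll check it later. Now the large tin.

>>> move_arm(
  deltas=[
    [[7,45,-1],0],
    [[7,100,-3],0],
    [[7,155,-4],0],
    [[7,205,-6],0],
    [[7,240,-7],0],
    [[7,254,-7],0],
    [[7,254,-7],0],
    [[7,254,-7],0],
  ],
  jaw=1,
)

```text
time: 26.5
tool_pos: [552.0, 195.5, 200.3]
tcp_rot: [17.6, 88.9, 17.8]
ft_force: [-0.4, -0.2, 0.4]
finger_gap: 85.1
```

```bash
python3 - <<'E'
from h import *
np.set_printoptions(precision=2,suppress=True)
s,p,d=snap('wrist','w10.png');C=camw('wrist',s);X=cloud(C,d); print(s['tool_pos'],s['finger_gap'])
tops(C,d,X,[((560,197),67.5,33)]); print(delta([560,197.5,20]))
E
```

```text
[551.96 195.51 200.3 ] 85.08494657106749
top 66.9960568401188 (array([559.16, 198.87]), np.float64(32.43882360414258)) 4358
[180.28   1.03   4.78]
```

>>> move_arm(
  deltas=[
    [[35,2.5,3.7],0],
    [[75,2.5,3.7],0],
    [[115,2.5,3.7],0],
    [[150,2.5,3.7],0],
    [[173,2.5,3.7],0],
    [[184,2.5,3.7],0],
    [[184,2.5,3.7],0],
    [[184,2.5,3.7],0],
  ],
)

```text
time: 27.55
tool_pos: [560.2, 199.0, 17.8]
tcp_rot: [17.6, 88.8, 17.7]
ft_force: [0.8, -0.1, 0.1]
finger_gap: 85.3
```

>>> move_arm(
  deltas=[
    [[0,0,0],0],
    [[0,0,0],0],
    [[0,0,0],0],
    [[0,0,0],0],
    [[0,0,0],0],
    [[0,0,0],0],
  ],
  jaw=-1,
  squeeze=55,
)

```text
time: 28.3
tool_pos: [561.5, 199.3, 19.6]
tcp_rot: [16.6, 88.6, 16.7]
ft_force: [-1.1, 0.1, 6.6]
finger_gap: 64.8
```

>>> move_arm(
  deltas=[
    [[-12,0,0],0],
    [[-45,0,0],0],
    [[-90,0,0],0],
    [[-135,-5,0],0],
    [[-165,-30,-3],0],
    [[-170,-75,-9],0],
    [[-170,-125,-15],0],
    [[-170,-175,-21],0],
    [[-170,-225,-27],0],
    [[-170,-275,-33],0],
    [[-170,-310,-38],0],
    [[-170,-328,-39],0],
  ],
)

```text
time: 29.8
tool_pos: [518.5, -131.6, 186.9]
tcp_rot: [15.9, 88.6, 15.8]
ft_force: [-0.6, 0.1, -2.0]
finger_gap: 64.9
```

>>> move_arm(
  deltas=[
    [[0,0,0],0],
    [[0,0,0],0],
  ],
)

```text
time: 30.05
tool_pos: [518.7, -130.7, 187.1]
tcp_rot: [17.1, 88.6, 17.1]
ft_force: [1.1, 0.2, -2.1]
finger_gap: 65.1
```

```bash
python3 - <<'E'
from h import *
np.set_printoptions(precision=2,suppress=True)
s,p,d,C,X=saucers('w11.png'); held(s,d,C,X,31)
tops(C,d,X,[((620,-284),75,18),((493,-256.5),81,22),((642,-149),89,27)])
print(s['tcp_rot'],delta([518.2,-128.4,55]))
E
```

```text
tcp [ 518.66 -130.71  187.05] gap 65.146153253397 F [ 1.09  0.19 -2.11]
saucer [ 617.65 -283.49] d 67.8139946648275 122 222 [ 97.57 265.84]
saucer [ 515.93 -128.38] d 113.29505274518809 254 361 [256.02 153.47]
saucer [ 492.83 -256.42] d 85.75996459577836 261 404 [107.88 140.88]
saucer [409.38 -23.45] d 59.00704145066549 108 196 [366.06  46.28]
lid z 234.43958733296412 rel tcp 47.3868497976336 mid [np.float64(-9.643335610268196), np.float64(0.3001759260480128)] ext 53.134157194875 61.97979428124907 20838
top 74.03111657229576 (array([ 616.27, -280.93]), np.float64(15.53486733088714)) 857
top 80.09013280424816 (array([ 493.49, -254.83]), np.float64(21.8544071536528)) 2687
none (642, -149)
[17.1  88.58 17.09] [131.95   1.15  -3.61]
```

View pics/w11.png

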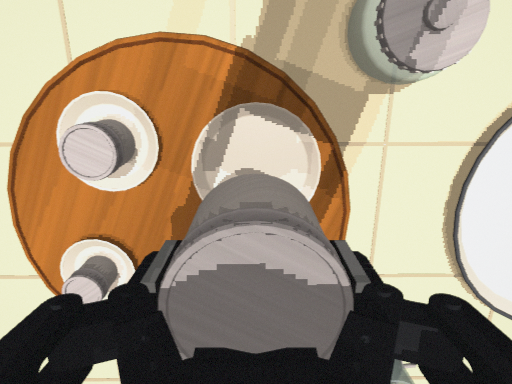

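The large tin is held upright above its saucer, with the lid at (258,290). The small tins sit undisturbed at (90,150) and (85,280). Lowering now.

>>> move_arm(
  deltas=[
    [[30,1.5,-3.5],0],
    [[60,1.5,-3.5],0],
    [[90,1.5,-3.5],0],
    [[113,1.5,-3.5],0],
    [[126,1.5,-3.5],0],
    [[131,1.5,-3.5],0],
    [[132,1.5,-3.5],0],
    [[132,1.5,-3.5],0],
  ],
)

```text
time: 31.1
tool_pos: [519.0, -128.3, 56.0]
tcp_rot: [14.8, 88.5, 14.9]
ft_force: [0.0, -0.5, -2.0]
finger_gap: 65.4
```

>>> move_arm(
  deltas=[
    [[1.5,0,-0.5],0],
    [[3,0,-0.5],0],
    [[4.3,0,-0.5],0],
    [[4.5,0,-0.5],0],
  ],
)

```text
time: 31.6
tool_pos: [518.5, -128.2, 51.2]
tcp_rot: [15.3, 88.5, 15.3]
ft_force: [0.6, 0.2, -2.6]
finger_gap: 64.8
```

>>> move_arm(
  deltas=[
    [[0.7,0,0],0],
    [[1.2,0,0],0],
    [[1.2,0,0],0],
  ],
)

```text
time: 31.98
tool_pos: [518.7, -128.2, 50.6]
tcp_rot: [14.9, 88.5, 14.9]
ft_force: [-2.9, 1.4, 4.7]
finger_gap: 65.3
```

>>> move_arm(
  deltas=[
    [[0,0,0],0],
    [[0,0,0],0],
    [[-1,0,0],0],
    [[-8,0,0],0],
    [[-30,0,0],0],
    [[-70,0,0],0],
    [[-110,0,0],0],
    [[-150,0,0],0],
    [[-190,-15,20],0],
    [[-220,-35,50],0],
    [[-240,-60,80],0],
    [[-240,-72,90],0],
  ],
  jaw=1,
)

```text
time: 33.48
tool_pos: [604.6, -203.3, 295.2]
tcp_rot: [9.3, 88.3, 9.3]
ft_force: [-0.2, 0.6, -0.5]
finger_gap: 85.3
```

>>> move_arm(
  deltas=[
    [[0,0,0],0],
    [[0,0,0],0],
    [[0,0,0],0],
    [[0,0,0],0],
  ],
)

```text
time: 33.98
tool_pos: [604.3, -202.8, 295.3]
tcp_rot: [9.5, 88.3, 9.5]
ft_force: [-0.1, 0.2, -0.5]
finger_gap: 85.3
```

```bash
python3 - <<'E'
from h import *
np.set_printoptions(precision=2,suppress=True)
s,p,d,C,X=saucers('w12.png')
tops(C,d,X,[((620,-284),75,18),((493,-256.5),81,22),((642,-149),89,27),((516,-128.5),99,33)])
for n in ['scene','side']:
    s,p,d=snap(n,n+'1.png'); C=camw(n); X=cloud(C,d); print(n)
    tops(C,d,X,[((620,-284),75,18),((493,-256.5),81,22),((642,-149),89,27),((516,-128.5),99,33)])
E
```

```text
tcp [ 604.33 -202.84  295.25] gap 85.2731875902861 F [-0.13  0.25 -0.5 ]
saucer [ 642.24 -149.57] d 99.04960794959948 223 224 [296.7  176.55]
saucer [ 620.24 -283.67] d 71.25673173799488 166 166 [186.97 159.92]
saucer [ 515.9  -128.56] d 112.94115034048781 297 298 [320.43  66.53]
saucer [ 492.94 -256.65] d 85.49655425679296 218 218 [204.25  48.34]
top 74.16548593936125 (array([ 620.57, -282.73]), np.float64(17.440572008681663)) 783
top 80.13015352928483 (array([ 493.7 , -255.24]), np.float64(21.491449312877844)) 1695
top 87.95566772861915 (array([ 643.31, -148.68]), np.float64(26.471271303243846)) 1776
top 97.97488875000903 (array([ 516.89, -127.57]), np.float64(32.39780986615594)) 3933
scene
top 74.44527117392272 (array([ 621.26, -282.75]), np.float64(17.44088672716581)) 139
top 80.62329676357797 (array([ 494.27, -254.59]), np.float64(21.41405500217853)) 175
top 88.49936017006695 (array([ 644.2 , -147.72]), np.float64(26.612387569285243)) 354
top 98.3641403008167 (array([ 517.33, -127.  ]), np.float64(32.61296671586329)) 444
side
top 75.03798156626647 (array([ 614.86, -282.28]), np.float64(17.957850996213484)) 63
top 80.83411394782956 (array([ 488.03, -254.35]), np.float64(22.24173331523175)) 101
top 88.62878624970494 (array([ 637.99, -148.59]), np.float64(27.054705869731553)) 167
top 98.67083763794801 (array([ 511.51, -127.03]), np.float64(32.88099961861831)) 262
```

View pics/w12.png

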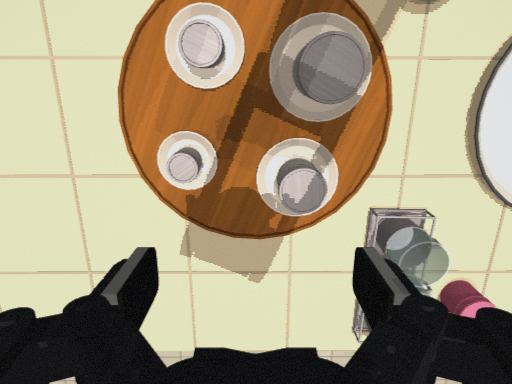

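All four tins stand within about 2 mm of their saucer centres, at (202,43), (330,67), (185,165) and (302,187), and the gripper is clear. I'm handing in.

```bash
python3 -c "
from bench import r
print(r.hand_in())"
```

```text
the job is handed in; nothing more can be done
None
```

I took the stack apart from the top, and all four steel tins now stand on their matching saucers, mini through large. The job was handed in at about 34 s; the hand-in gives no verdict.

- **Placement:** in the last wrist view each tin's lid was within about 2 mm of its saucer's centre (limit 10 mm). Every lid was level and at the height expected for a tin on the saucer floor.
- **Other cameras:** the scene camera agreed to within about 1 mm. The side camera put all the lids about 5 to 6 mm lower in x. It had already read the saucers 3 to 4 mm low in x before anything moved, so I put most of that down to calibration.
- **Saucers and bystanders:** the saucers had not moved measurably from where they started. The arm stayed well above the sugar bowl and the glass carrier. Neither looked moved in the pictures, but I did not measure them again at the end.
- **Forces and tilt:** each tin was lowered until the wrist force changed by about 7 N, then released. The tool's tilt drifted by about 1.7 degrees over the job, but the tins stayed upright.

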